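Lock the push-and-turn cap onto the dropper bottle

ROBOT

A 7-joint arm with a two-finger parallel gripper is mounted at the origin on the work surface. World frame = base frame: x ahead of the robot, y to its left, z up, the work surface at z = 0. Lengths are in m, angles in rad, forces in N, time in s.
With the tool pointing down it reaches from about 0.35 to 0.9 m from the base axis. Payload 8.1 kg.
Tool frame: the origin (TCP) lies midway between the tips of the shut fingers; the grasp point (between the pads) lies arm.grip_depth behind it (arm.grip_depth is the distance from the TCP to the grasp point, in m); z points along the fingers, y is the direction in which the jaws open and shut (so a half turn about z gives the same grasp; the last joint's range is limited). The gripper opens to 92 mm and grips with 3 to 60 N. Pads are 19 mm wide; open, the fingers measure 130 mm over their backs; the gripper's body (75 mm by 190 mm) begins 47 mm behind the grasp point.
Start: joints at [1.02, 0.434, 0.025, 1.573, -0.012, 1.134, -0.075], TCP at [0.271, -0.563, 0.227] pointing down, gripper open.
Joint ranges: [-2.62, 2.62], [-0.44, 2.09], [-1.27, 1.32], [0.08, 2.57], [-1.32, 4.46], [0.12, 2], [-2.74, 2.74]. Speed limits (rad/s): [2.22, 2.22, 3.01, 3.01, 3.14, 3.14, 3.14].

INTERFACE

Orientations are given as [roll, pitch, yaw] about the fixed x, y, z axes, in that order (R = Rz(yaw) Ry(pitch) Rx(roll)).
In Python, from plant import arm, imaging gives the robot as it stands. The module is installed in compiled form; this text tells all that it offers.
- The arm moves only by the shell command python3 -m crank 'ROWS'. ROWS is a JSON object of lists of equal length, an entry for each row: "slide": the shift along the tool's x, y, z in m, a list of three; "spin": the turn about the tool's z in rad; "fingers": the closure, from 0 (fully open) to 1 (shut). A call has 1 to 8 rows; each row is the pose to reach, as a shift and turn from the pose commanded when the call began, along the tool's axes at that moment; what a row does not reach only later rows make up. A row lasts 1/10 s, in which the tool goes at most 50 mm and 8.59 degrees, less where a joint would pass 70% of its speed; a pose out of reach is approached as far as the arm can. A call with a gripper value outside its range is refused whole. The fingers move at their own pace and stop on an object; the grip force is fixed at half the most. Time passes only in rows, so rows that repeat a pose let the fingers close. It gives the time, the measured TCP pose, the force and the opening at its end, in the units of the state.
- arm.get_obs(): the state, without advancing time (a new reading comes with each control period).
- imaging.get_image(name): name is "scene" or "top"; returns a dict with "img" (384x512x3 uint8, red, green, blue), "depth" (384x512 float32, m along the optical axis (not along the pixel's ray), 0 where there is no reading), "fx", "fy", "cx", "cy" (pixels), "R" (3x3) and "t" (3): a world point X has camera coordinates R X + t. Camera axes: x right, y down, z forward; pixel columns grow to the right and rows downward; lengths in m; the calibration is good to about 2 mm. A picture is of the moment at which its call begins.
- arm.close_job(): hands the job in, once; it reports no verdict.
The state is a dict: "time_s": time; "joints": joint angles; "qd": joint speeds; "effort": joint torques, N m; "eef_pos": TCP position; "tcp_rot": TCP orientation; "force": force on the tool from outside, world axes, zero at the start; "torque": the same for the moment, N m; "gripper_width": finger opening in m.
Only numpy, scipy, OpenCV 4.12 (cv2) and the standard library are available. Lean on these libraries where they do the work, as an engineer would, in place of code of your own. Each camera call takes 0.05 s, during which the arm holds its last target.

TASK

Close the open dropper bottle: set the white cap from the orange mat level on its mouth, turn it lightly until its inner lugs drop between the collar's catches, press it down against its spring and turn it clockwise to its stop, then let go so that it springs up locked. Use a light hand (never force the cap down or round), and leave everything else where it is.

Things in the scene. Friction and masses are not known exactly. Their poses are not given: they have to be found in the camera images.
- cap_center (a point): Loose white ribbed push-and-turn cap, 47 mm across, 30 mm tall, 45 g, standing open side down on the orange mat. Point: on its axis, half-way up; z up the axis. Inside, flush with its lower edge, four lugs 90 degrees apart, 19 degrees (6.4 mm) wide, reach in to radius 17.3 mm. A sprung disc 14 mm above the lower edge pushes back 2 N at first, 1.5 N more per mm, solid after 7 mm (12.5 N).
- bottle: Open amber glass dropper bottle, 64 mm square, wedged upright and immovable in a square well at one end of the caddy (either end). Origin: centre of its underside; z up the neck's axis. The round neck, radius 16 mm, ends in a mouth with a tapered edge 112 mm above the origin.
- catches (a point): White collar fixed on the bottle's neck: four catches (outer radius 19.5 mm), between them four gaps 90 degrees apart, 28 degrees wide. Point: neck axis, at the height of the catches' tops (100 mm above the bottle's underside). The collar was pressed on at any angle, NOT given by this pose: find the gaps by eye or feel. Cap centre 15 mm above this point: lugs rest on catches; 13 mm: lugs in gaps, disc meets mouth.
- lock (a point): Where the centre of the locked cap comes to rest: on the neck axis, 109.5 mm above the bottle's underside. With the lugs in the gaps and the cap's centre pressed 1.8 mm or more below this (10 N or more; spring solid 3.5 mm below, 12.5 N), the cap turns clockwise seen from above with 0.1 N m drag, 38 to 49 degrees, up to a solid stop (do not force it). Let up there, the lugs rise into pockets behind the lips.
- caddy: Yellow plastic tool caddy, 128 x 250 mm, walls 45 mm high, fixed to the board. Origin: centre of its underside; y along its length, tool tray towards -x. Bottle wells at x = +28 mm, y = +88 and -88 mm: one holds the open bottle, the other a closed bottle with a black rubber bulb, 104 mm tall in all. Leave it.
- mat: Orange silicone work mat, 220 x 240 x 3 mm, fixed flat on the board. Origin: centre of its underside; y along its longer side.
- probe_mid (a point): Loose stainless steel probe, 134 mm long, 8 mm thick, lying on the mat near its -y edge along the mat's x. Point: near the middle of the probe. Leave it.
- tin_mid (a point): Loose flat round brass-coloured tin, 66 mm across, 26 mm tall. Point: its centre. Leave it.
- spool_mid (a point): Loose blue wire spool, 60 mm across, 36 mm tall. Point: its centre. Leave it.
- tray_mid (a point): Loose grey parts tray, 60 x 90 x 22 mm. Point: its centre. Leave it.
Things that resemble listed ones, but are neither listed nor needed, are in the scene too. What is meant by the part that bears cap_center is not turquoise, and is the smaller of those in its own colour. Leave any yellow look-alike of the bottle alone.

How it is judged:
On the way, in this order (a step that is already met when the one before it is completed fails the run):
1. the cap stands level over the bottle's neck (horizontal distance between cap_center and bottle below 0.004 m and angle between cap_center's own z axis and vertical below 0.12 rad and z of cap_center in the frame of bottle below 0.124 m), for 0.05 s.
2. the cap is pressed down past the catches (horizontal distance between cap_center and bottle below 0.004 m and z of cap_center in the frame of bottle below 0.1084 m), for 0.05 s.
At the end, for the whole second after the job is handed in: The released cap sits locked on the bottle: its centre within -0.8 and +1.5 mm of the locked height (109.5 mm above the bottle's underside), within 3 mm of the neck's axis, tilted less than 0.06 rad; the other loose things within 15 mm of their places (z of cap_center in the frame of bottle between 0.1087 and 0.111 m and horizontal distance between cap_center and bottle below 0.003 m and angle between cap_center's own z axis and vertical below 0.06 rad); the robot touches nothing.
It fails at once if the cap is forced against the bottle or its collar with more than 60 N (contact force between cap and bottle above 60 N).
It fails at once if the probe, tin, spool or tray is moved by more than 15 mm (distance of any of probe_mid, tin_mid, spool_mid, tray_mid from where it was at the start of the episode above 0.015 m).
It also fails if it takes over 72 s, if anything falls off the work surface, if the arm or the gripper's body presses on something with over 40 N, if the wrist force passes 120 N, or if a joint passes its speed limit or range.

## Working session

There is one attempt and no reset: what is moved stays moved. The work goes in short steps, Python scripts to look and compute and a shell command to move; the robot and the scene stay as the last step left them, time stands still between calls to the robot, and variables do not carry over. Pictures are saved under pics/ and viewed, and the job is handed in when it is done.

```bash
mkdir -p pics; ls; python3 - <<'E'
from plant import arm, imaging
import cv2
print(arm.get_obs(), arm.grip_depth)
for n in ["scene","top"]:
    d=imaging.get_image(n); cv2.imwrite(f"pics/{n}0.png",d["img"][:,:,::-1])
    print(n,d["fx"],d["fy"],d["cx"],d["cy"],d["R"],d["t"])
E
```

```text
pics
{'time_s': 0.0, 'joints': array([ 1.02040145,  0.43520536,  0.02501058,  1.57411544, -0.01158377,
        1.13399442, -0.07504521]), 'qd': array([ 0.00177799, -0.00185094, -0.00012367, -0.00039309,  0.00151955,
       -0.00017157, -0.00059269]), 'effort': array([ 1.03623090e-03, -6.67848158e+01,  9.86110680e-01, -3.14470911e+01,
       -6.03797031e-02,  4.28106403e-02,  2.70364071e-04]), 'eef_pos': array([ 0.27030994, -0.56294667,  0.22594927]), 'tcp_rot': array([-3.14002428e+00,  1.73176698e-04,  4.47752562e-01]), 'force': array([0.09440426, 0.71083613, 0.40923041]), 'torque': array([ 0.00528681, -0.00364357, -0.01755375]), 'gripper_width': 0.09185657652421443} 0.0188
scene 364.0757367428349 364.0757367428349 260.02373814736956 188.22874167747 [[-0.85382093  0.52037074 -0.01428696]
 [ 0.29648694  0.46354874 -0.83499584]
 [-0.4278847  -0.71717282 -0.55007074]] [ 0.44481432 -0.06649928  1.17505169]
top 477.82844650747734 477.82844650747734 260.7257777339765 205.98401708182126 [[-0.00243487 -0.99947278  0.03237638]
 [-0.98465018 -0.00325419 -0.17450915]
 [ 0.1745225  -0.03230432 -0.98412313]] [-0.04082126  0.51528009  1.13847804]
```

View pics/scene0.png

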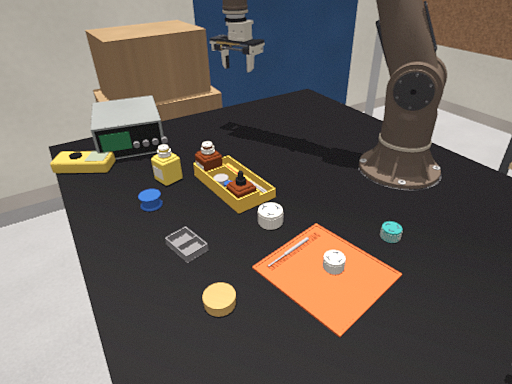

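View pics/top0.png

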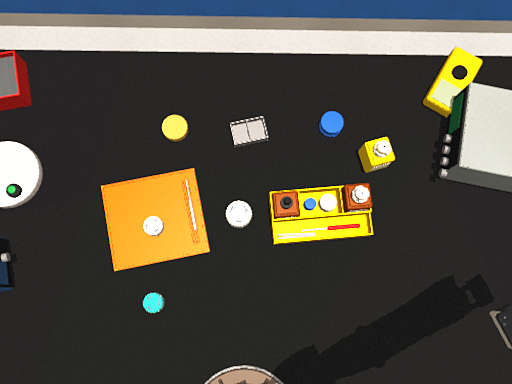

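The top view shows three cap-like things: white on the mat (153,226), a larger white one off the mat (239,213) and a turquoise one (153,302). The mat one fits because it is white, the smaller, and on the orange mat. The open amber bottle is in the caddy at (358,196). The yellow look-alike is at (378,153).

```bash
cat > h.py <<'E'
from plant import arm, imaging
import cv2, numpy as np
def cloud(d):
    v,u=np.mgrid[0:384,0:512]; z=d["depth"]
    c=np.stack([(u-d["cx"])/d["fx"]*z,(v-d["cy"])/d["fy"]*z,z],-1)
    return (c-d["t"])@d["R"]   # R^T (c-t)
def proj(d,X):
    c=np.asarray(X)@d["R"].T+d["t"]; return np.stack([d["fx"]*c[...,0]/c[...,2]+d["cx"],d["fy"]*c[...,1]/c[...,2]+d["cy"]],-1)
def crop(d,u,v,r,name,k=8):
    a=d["img"][v-r:v+r,u-r:u+r,::-1]; cv2.imwrite(name,cv2.resize(a,None,fx=k,fy=k,interpolation=cv2.INTER_CUBIC))
def circ(P):
    A=np.c_[2*P,np.ones(len(P))]; s=np.linalg.lstsq(A,(P**2).sum(1),rcond=None)[0]
    return s[:2],np.sqrt(s[2]+s[:2]@s[:2])
E
python3 - <<'E'
from h import *
d=imaging.get_image("top"); s=imaging.get_image("scene")
a=[]
for im,u,v,r in [(d,153,226,24),(d,358,196,24),(s,334,262,24),(s,207,152,24)]:
    a.append(cv2.resize(im["img"][v-r:v+r,u-r:u+r,::-1],(290,290),interpolation=cv2.INTER_CUBIC))
cv2.imwrite("pics/c1.png",np.vstack([np.hstack(a[:2]),np.hstack(a[2:])]))
for n,im,u,v,r,lo in [("cap",d,153,226,18,.02),("big",d,239,213,20,.02),("bot",d,358,196,22,.075),("closed",d,287,203,20,.06),("cap_s",s,334,262,18,.02),("bot_s",s,207,152,20,.075)]:
    C=cloud(im)[v-r:v+r,u-r:u+r].reshape(-1,3); ok=(im["depth"][v-r:v+r,u-r:u+r].ravel()>0)
    P=C[ok&(C[:,2]>lo)]
    print(n,len(P),P.min(0).round(4),P.max(0).round(4),np.percentile(P[:,2],[10,50,90,98]).round(4))
    h=np.histogram(P[:,2],bins=np.arange(0,.16,.003)); print([(round(b,3),c) for c,b in zip(*h) if c>3])
    zt=np.percentile(P[:,2],97); Q=P[P[:,2]>zt-.003]; print("  topmid",((Q.min(0)+Q.max(0))/2).round(4), Q.mean(0).round(4),np.ptp(Q,axis=0).round(4))
E
```

```text
cap 300 [0.4463 0.2036 0.0213] [0.4921 0.2505 0.0402] [0.0295 0.033  0.0362 0.0383]
[(np.float64(0.021), np.int64(7)), (np.float64(0.024), np.int64(5)), (np.float64(0.027), np.int64(26)), (np.float64(0.03), np.int64(113)), (np.float64(0.033), np.int64(112)), (np.float64(0.036), np.int64(33)), (np.float64(0.039), np.int64(4))]
  topmid [0.4687 0.2262 0.0374] [0.4698 0.2264 0.0362] [0.0448 0.0415 0.0055]
big 528 [ 0.4676 -0.0168  0.0203] [0.5333 0.0455 0.049 ] [0.0368 0.0403 0.0433 0.0454]
[(np.float64(0.021), np.int64(4)), (np.float64(0.027), np.int64(7)), (np.float64(0.03), np.int64(9)), (np.float64(0.033), np.int64(19)), (np.float64(0.036), np.int64(101)), (np.float64(0.039), np.int64(253)), (np.float64(0.042), np.int64(114)), (np.float64(0.045), np.int64(14))]
  topmid [0.4992 0.0144 0.0455] [0.5009 0.0138 0.0433] [0.0578 0.057  0.007 ]
bot 639 [ 0.5031 -0.3083  0.0752] [ 0.5705 -0.2431  0.1206] [0.0777 0.086  0.1157 0.1186]
[(np.float64(0.075), np.int64(79)), (np.float64(0.078), np.int64(88)), (np.float64(0.081), np.int64(69)), (np.float64(0.084), np.int64(122)), (np.float64(0.087
[... 1382 characters left out ...]
2279 0.033 ] [0.0454 0.0453 0.0043]
bot_s 320 [ 0.5024 -0.3012  0.075 ] [ 0.5661 -0.2404  0.1177] [0.0776 0.0869 0.1145 0.1167]
[(np.float64(0.075), np.int64(44)), (np.float64(0.078), np.int64(36)), (np.float64(0.081), np.int64(22)), (np.float64(0.084), np.int64(61)), (np.float64(0.087), np.int64(14)), (np.float64(0.09), np.int64(17)), (np.float64(0.093), np.int64(12)), (np.float64(0.096), np.int64(10)), (np.float64(0.099), np.int64(10)), (np.float64(0.102), np.int64(23)), (np.float64(0.105), np.int64(12)), (np.float64(0.108), np.int64(7)), (np.float64(0.111), np.int64(13)), (np.float64(0.114), np.int64(37))]
  topmid [ 0.5349 -0.2754  0.1157] [ 0.5351 -0.2747  0.1157] [0.0262 0.0279 0.0041]
```

View pics/c1.png

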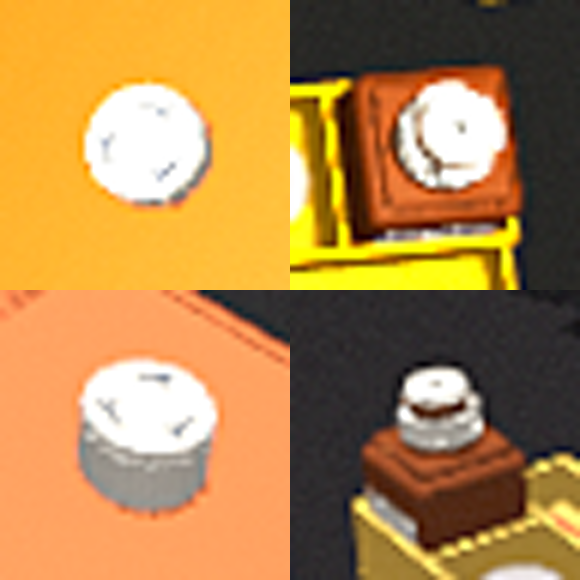

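The crop confirms the cap: small, white and ribbed, standing on the mat with its top at z≈0.033, centre (0.469,0.227), about 46 mm across. The open bottle's mouth is at (0.5355,-0.275), z≈0.116, so its underside is at about 0.004. I'll travel first, turning to yaw 90° so that slide=(dy,dx,-dz).

```bash
python3 -m crank '{"slide":[[0.031,-0.037,0],[0.062,-0.075,0],[0.093,-0.112,0],[0.124,-0.149,0],[0.155,-0.186,0],[0.186,-0.224,0],[0.217,-0.261,0],[0.248,-0.298,0]],"spin":[-0.14,-0.28,-0.42,-0.56,-0.70,-0.84,-0.98,-1.123],"fingers":[0,0,0,0,0,0,0,0]}'; python3 -c "
from h import *
print(arm.get_obs()['joints'].round(3))"
```

```text
time_s: 1.0
eef_pos: [0.3651, -0.1856, 0.2269]
tcp_rot: [3.141, 0.001, 1.576]
force: [2.1, -0.1, -0.1]
gripper_width: 0.0916
[ 0.698  0.11  -0.387  2.033  0.049  1.007  0.292]
```

```bash
python3 -m crank '{"slide":[[0.048,0.012,0],[0.096,0.024,0],[0.144,0.036,0],[0.192,0.048,0],[0.24,0.06,0],[0.288,0.072,0],[0.336,0.084,0],[0.384,0.096,0]],"spin":[0,0,0,0,0,0,0,0],"fingers":[0,0,0,0,0,0,0,0]}'
python3 -m crank '{"slide":[[0.0286,0.008,0.03],[0.0286,0.008,0.06],[0.0286,0.008,0.09],[0.0286,0.008,0.12],[0.0286,0.008,0.15],[0.0286,0.008,0.15]],"spin":[-0.005,-0.005,-0.005,-0.005,-0.005,-0.005],"fingers":[0,0,0,0,0,0]}'
python3 - <<'E'
from h import *
o=arm.get_obs();print(o['eef_pos'],o['tcp_rot'],o['joints'].round(3),o['force'])
d=imaging.get_image("top"); s=imaging.get_image("scene")
a=[cv2.resize(im["img"][v-r:v+r,u-r:u+r,::-1],(400,400),interpolation=cv2.INTER_CUBIC) for im,u,v,r in [(d,153,226,45),(s,334,262,45)]]
cv2.imwrite("pics/c2.png",np.hstack(a))
E
```

```text
time_s: 1.8
eef_pos: [0.4614, 0.1983, 0.2267]
tcp_rot: [3.141, 0.0, 1.57]
force: [1.2, -0.0, 0.6]
gripper_width: 0.0918
time_s: 2.4
eef_pos: [0.467, 0.2236, 0.0735]
tcp_rot: [-3.136, 0.003, 1.576]
force: [-0.5, -0.6, 0.6]
gripper_width: 0.0919
[0.46696533 0.22356783 0.07347839] [-3.13582044e+00  3.07206723e-03  1.57597728e+00] [-0.119  0.526 -0.583  1.959  0.402  0.779 -0.928] [-0.46677035 -0.60508376  0.58527669]
```

View pics/c2.png

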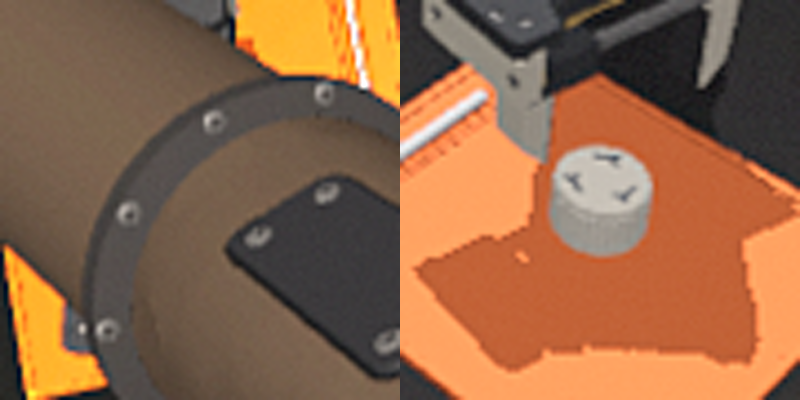

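```bash
python3 -m crank '{"slide":[[0,0,0],[0,0,0],[0,0,0]],"spin":[0,0,0],"fingers":[0,0,0]}'; python3 -c "
from h import *
o=arm.get_obs();print(o['eef_pos'],o['tcp_rot'],o['joints'].round(3))"
```

```text
time_s: 2.8
eef_pos: [0.4699, 0.2254, 0.0779]
tcp_rot: [3.14, -0.001, 1.575]
force: [-0.1, 0.9, 0.3]
gripper_width: 0.0919
[0.46986381 0.2254314  0.07785867] [ 3.13972262e+00 -6.65083567e-04  1.57540376e+00] [-0.118  0.52  -0.585  1.955  0.401  0.781 -0.927]
```

```bash
python3 -m crank '{"slide":[[0.0016,-0.0008,0.03],[0.0016,-0.0008,0.055],[0.0016,-0.0008,0.068],[0.0016,-0.0008,0.068],[0.0016,-0.0008,0.068]],"spin":[0,0,0,0,0],"fingers":[0,0,0,0,0]}'
python3 -m crank '{"slide":[[0,0,0],[0,0,0],[0,0,0],[0,0,0],[0,0,0],[0,0,0],[0,0,0],[0,0,0]],"spin":[0,0,0,0,0,0,0,0],"fingers":[0.2,0.3,0.4,0.5,0.6,0.7,0.8,0.9]}'
python3 - <<'E'
from h import *
s=imaging.get_image("scene")
crop(s,334,262,45,"pics/c3.png",7)
E
```

```text
time_s: 3.3
eef_pos: [0.4687, 0.2271, 0.0094]
tcp_rot: [3.141, -0.0, 1.576]
force: [-0.2, 0.1, 0.1]
gripper_width: 0.0919
time_s: 4.1
eef_pos: [0.4684, 0.2268, 0.0087]
tcp_rot: [3.142, 0.0, 1.576]
force: [-0.2, 0.0, 1.7]
gripper_width: 0.046
```

View pics/c3.png

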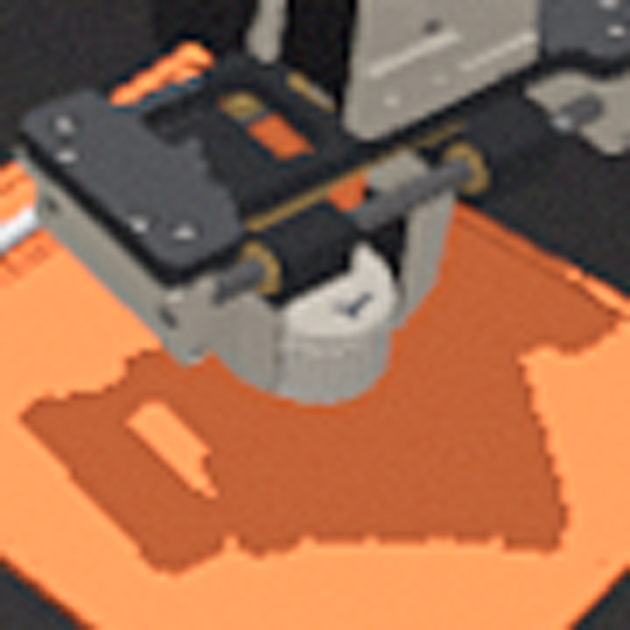

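Gripped at 46 mm. Now I'll lift and carry it.

```bash
python3 -m crank '{"slide":[[0,0,-0.01],[0,0,-0.04],[0,0,-0.08],[0,0,-0.12],[-0.03,0.004,-0.16],[-0.075,0.01,-0.19],[-0.12,0.016,-0.2],[-0.165,0.022,-0.2]],"spin":[0,0,0,0,0,0,0,0],"fingers":[0.9,0.9,0.9,0.9,0.9,0.9,0.9,0.9]}'
python3 -m crank '{"slide":[[-0.045,0.006,0],[-0.09,0.012,0],[-0.135,0.018,0],[-0.18,0.024,0],[-0.225,0.03,0],[-0.27,0.036,0],[-0.315,0.042,0],[-0.337,0.045,0]],"spin":[0,0,0,0,0,0,0,0],"fingers":[0.9,0.9,0.9,0.9,0.9,0.9,0.9,0.9]}'
python3 -m crank '{"slide":[[0,0,0],[0,0,0],[0,0,0]],"spin":[0,0,0],"fingers":[0.9,0.9,0.9]}'
python3 - <<'E'
from h import *
o=arm.get_obs();print(o['eef_pos'],o['tcp_rot'],o['joints'].round(3),o['force'])
d=imaging.get_image("top"); s=imaging.get_image("scene")
a=[cv2.resize(im["img"][v-r:v+r,u-r:u+r,::-1],(400,400),interpolation=cv2.INTER_CUBIC) for im,u,v,r in [(d,358,196,45),(s,207,135,45)]]
cv2.imwrite("pics/c4.png",np.hstack(a))
E
```

```text
time_s: 4.95
eef_pos: [0.4922, 0.0607, 0.2117]
tcp_rot: [3.137, -0.0, 1.577]
force: [1.7, 0.6, -0.6]
gripper_width: 0.046
time_s: 5.75
eef_pos: [0.537, -0.2799, 0.209]
tcp_rot: [-3.141, 0.001, 1.571]
force: [-0.4, -0.6, 0.1]
gripper_width: 0.0457
time_s: 6.05
eef_pos: [0.538, -0.2732, 0.2092]
tcp_rot: [3.141, -0.001, 1.578]
force: [-0.7, 0.3, -0.6]
gripper_width: 0.046
[ 0.5379722  -0.27316571  0.20915176] [ 3.14130650e+00 -7.58349478e-04  1.57771065e+00] [ 0.73   0.467 -0.504  1.619  0.243  1.119  0.171] [-0.67153232  0.27686034 -0.63727464]
```

View pics/c4.png

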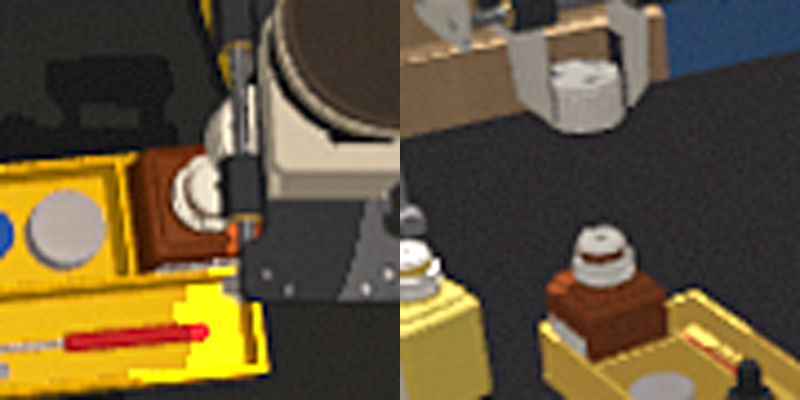

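```bash
cat > fit.py <<'E'
from h import *
from scipy.optimize import least_squares
def fitcyl(P,r,c0,lock=None):
    f=lambda c: np.hypot(P[:,0]-c[0],P[:,1]-c[1])-r
    q=least_squares(f,c0,loss="soft_l1",f_scale=.0015); return q.x,np.sqrt(np.mean(f(q.x)**2)),len(P)
def run(n=4,capz=None,capc=(.538,-.273)):
    for nm in ["scene"]:
        A=[];B=[];Cn=[];T=[];TB=[]
        for i in range(n):
            im=imaging.get_image(nm); C=cloud(im).reshape(-1,3); C=C[im["depth"].ravel()>0]
            rb=np.hypot(C[:,0]-.5355,C[:,1]+.275)
            A.append(C[(rb<.025)&(C[:,2]>.103)&(C[:,2]<.112)]); B.append(C[(rb<.03)&(C[:,2]>.09)&(C[:,2]<.1015)])
            TB.append(C[(rb<.012)&(C[:,2]>.110)&(C[:,2]<.125)])
            if capz:
                rc=np.hypot(C[:,0]-capc[0],C[:,1]-capc[1])
                # visible side facing camera, away from fingers (jaws along x)
                Cn.append(C[(rc<.03)&(np.abs(C[:,2]-capz)<.012)&(np.abs(C[:,0]-capc[0])<.014)])
                T.append(C[(rc<.018)&(C[:,2]>capz+.010)&(C[:,2]<capz+.022)])
        print("neck",fitcyl(np.vstack(A),.016,(.5355,-.275)),"collar",fitcyl(np.vstack(B),.0195,(.5355,-.275)),"ztop",np.median(np.vstack(TB)[:,2]))
        if capz: print("cap",fitcyl(np.vstack(Cn),.0235,capc),"ztop",np.median(np.vstack(T)[:,2]))
E
python3 - <<'E'
from fit import *
run(4,.2185)
im=imaging.get_image("scene")
C=cloud(im); m=(im["depth"]>0)
r=np.hypot(C[...,0]-.5355,C[...,1]+.275)
for lo in np.arange(.07,.122,.003):
    k=m&(C[...,2]>=lo)&(C[...,2]<lo+.003)&(r<.05); 
    if k.sum()>3:
        v=np.array(im["t"]);cam=-np.array(im["R"]).T@v; dirn=(cam-[.5355,-.275,0])[:2];dirn/=np.hypot(*dirn)
        s=(C[k][:,:2]-[.5355,-.275])@dirn; t=(C[k][:,:2]-[.5355,-.275])@[-dirn[1],dirn[0]]
        print(lo.round(3),k.sum(),"fwd",np.percentile(s,[5,95]).round(4),"lat",t.min().round(4),t.max().round(4))
k=m&(np.hypot(C[...,0]-.60,C[...,1]+.31)<.12)&(C[...,2]>.05)&(C[...,2]<.14)&(r>.05)
print("yellow",C[k].min(0),C[k].max(0))
E
```

```text
neck (array([ 0.53399891, -0.27747191]), np.float64(0.0023195551811890773), 154) collar (array([ 0.53354726, -0.27910094]), np.float64(0.0020119744454205305), 185) ztop 0.11549459355057673
cap (array([ 0.5366439 , -0.27390866]), np.float64(0.0016705128851022635), 323) ztop 0.23302236833758674
0.07 23 fwd [-0.0055  0.0383] lat -0.04 0.0405
0.073 31 fwd [0.0005 0.0358] lat -0.0396 0.0375
0.076 50 fwd [-0.0057  0.0342] lat -0.0366 0.0381
0.079 27 fwd [-0.0112  0.0309] lat -0.0362 0.0346
0.082 39 fwd [-0.0134  0.0278] lat -0.0325 0.0327
0.085 41 fwd [-0.0121  0.0251] lat -0.0295 0.0271
0.088 18 fwd [0.0036 0.0162] lat -0.0176 0.018
0.091 16 fwd [-0.0014  0.0175] lat -0.0143 0.0191
0.094 9 fwd [0.0056 0.0154] lat -0.0169 0.0091
0.097 10 fwd [-0.0046  0.0154] lat -0.0081 0.0197
0.1 14 fwd [-0.0009  0.0151] lat -0.0165 0.0159
0.103 20 fwd [-0.0045  0.0162] lat -0.0189 0.0199
0.106 7 fwd [0.0059 0.0137] lat -0.0127 0.0106
0.109 11 fwd [0.0008 0.0156] lat -0.0154 0.0142
0.112 26 fwd [-0.0124  0.0127] lat -0.015 0.0145
0.115 19 fwd [-0.0117  0.0085] lat -0.012 0.0123
yellow [ 0.61169983 -0.35561288  0.05008517] [ 0.68774465 -0.29676216  0.11397182]
```

```bash
python3 - <<'E'
from h import *
d=imaging.get_image("top"); s=imaging.get_image("scene")
a=np.linspace(0,2*np.pi,60)
def circle(x,y,z,r): return np.c_[x+r*np.cos(a),y+r*np.sin(a),0*a+z]
def ov(img,cam,u,v,r,k,cs):
    c=cv2.resize(img[v-r:v+r,u-r:u+r],None,fx=k,fy=k,interpolation=cv2.INTER_CUBIC)
    for X,col in cs:
        p=((proj(cam,X)-[u-r,v-r]+.5)*k).astype(np.int32); cv2.polylines(c,[p],True,col,1)
    return c
t0=cv2.imread("pics/top0.png"); s0=cv2.imread("pics/scene0.png")
B=[(circle(.5355,-.275,.116,.0145),(255,0,0)),(circle(.5355,-.275,.104,.0195),(0,200,0)),(circle(.5355,-.275,.09,.0195),(255,0,255))]
C=[(circle(.469,.227,.033,.0235),(255,0,0)),(circle(.469,.227,.003,.0235),(0,200,0))]
o=np.vstack([np.hstack([ov(t0,d,153,226,20,10,C),ov(t0,d,358,196,20,10,B)])[:300] if 0 else np.hstack([ov(t0,d,153,226,18,8,C),ov(t0,d,358,196,18,8,B)]),np.hstack([ov(s0,s,334,262,18,8,C),ov(s0,s,207,152,18,8,B)])])
cv2.imwrite("pics/o1.png",o)
E
```

```text
(no output)
```

View pics/o1.png

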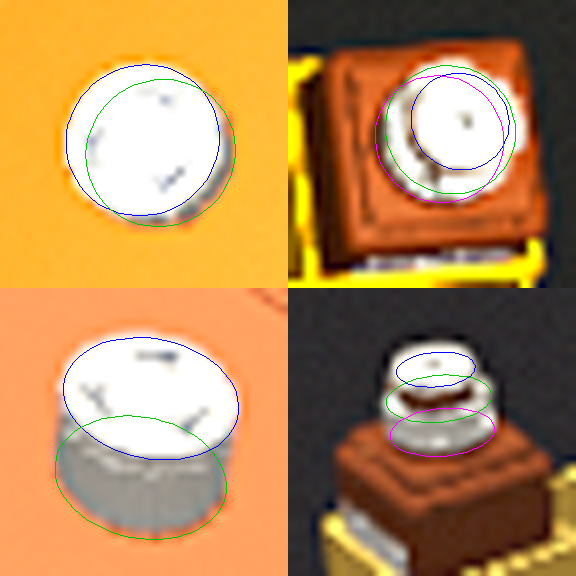

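```bash
python3 - <<'E'
from h import *
from scipy.optimize import least_squares
d=imaging.get_image("top"); s=imaging.get_image("scene")
t0=cv2.imread("pics/top0.png").astype(int); s0=cv2.imread("pics/scene0.png").astype(int)
print(t0[188:204,350:368].sum(2)//3); print(s0[140:160,198:218].sum(2)//3)
E
```

```text
[[125 123 123  96  94 238 255 249 255 255 255 255 255 255 255 255 255 189]
 [127 120  87 131 182 219 205 255 255 255 255 255 255 255 255 255 255 237]
 [126 111 104 197 188 169 204 255 255 255 255 255 255 255 255 255 255 252]
 [130  79 214 255 166 162 254 255 255 255 255 255 255 255 255 255 255 255]
 [124  54 223 255 197 186 255 255 255 255 255 223 194 255 255 255 255 255]
 [ 95  54 176 255 206 185 255 255 255 255 255 248 154 255 255 255 255 255]
 [ 73  59 182 255 217 134 253 255 255 255 255 255 255 255 255 255 255 255]
 [ 71  62 157 255 225  79 235 255 255 255 255 255 255 255 255 255 255 255]
 [ 76  53 183 255 255 147 158 236 255 255 255 255 255 255 255 255 255 248]
 [113  47 195 222 255 240  73 143 252 255 255 255 255 255 255 255 255 230]
 [137  59 119 194 255 255 227 129 104 250 255 255 255 255 251 253 255 206]
 [138 113  56 178 241 255 232 147  79 147 157 160 195 216 234 255 255 174]
 [133 141  88  94 162 255 201 168 108 255 255 255 255 255 255 255 238 140]
 [133 139 130  70  85 241 235 255 186 255 255 255 255 255 255 218 131 114]
 [132 140 137 121  97  56 156 255 169 186 202 252 
[... 1101 characters left out ...]
 180  82
   88  65]
 [110 107  96 128 165 172 167 165 163 178 178 156 164 170 173 136  80  91
  113 104]
 [ 99 110  99  84  98 126 164 183 175 214 211 155 150 128  75  59  79 103
  108 110]
 [103 106  97  94  68  55  81  91 106 109  92  92  74  38  54  79 101 104
   89  76]
 [ 97  82  81  97 104  85  65  63  66  74  71  65  66  78  87  87  80  70
   73  66]
 [100 108  94  71  88 106 107 113 111 109 106 107  95  79  79  71  59  63
   90 106]
 [ 82  96 105  91  64  80 101 107 105  93  78  76  74  65  80  94  96  96
   90  86]
 [ 51  73  91 101  92  62  74  77  79  77  66  64  86 107  99  90  90  78
   66  56]
 [ 40  43  65  82  99  87  65  61  70  97 107 100  92  85  78  64  60  46
   43  45]]
```

```bash
python3 - <<'E'
from h import *
from scipy.optimize import least_squares
d=imaging.get_image("top"); s=imaging.get_image("scene")
pt=np.array([361.7,192.5]);ps=np.array([206.6,143.0])
f=lambda X:np.r_[proj(d,X)-pt,proj(s,X)-ps]
q=least_squares(f,[.5355,-.275,.116]);print(q.x,f(q.x))
for z in (.114,.116,.118):
    print(z,[least_squares(lambda x:proj(c,np.r_[x,z])-p,[.5355,-.275]).x.round(4) for c,p in((d,pt),(s,ps))])
# cap top disc on mat via white mask centroid in top0 (saturated top)
for n,c,(u,v) in (("top",d,(153,226)),("scene",s,(334,262))):
    im=cv2.imread(f"pics/{n}0.png")[v-18:v+18,u-18:u+18].astype(float)
    b=im[:,:,0]; print(n,"blue bg",np.median(b))
    w=np.clip((b-np.median(b))/(np.percentile(b,97)-np.median(b)),0,1); w[w<.15]=0
    yy,xx=np.mgrid[v-18:v+18,u-18:u+18]; cc=np.array([(w*xx).sum(),(w*yy).sum()])/w.sum()
    # silhouette centroid model
    def sil(x):
        m=np.zeros((360,360),np.uint8); a=np.linspace(0,2*np.pi,90)
        P=np.vstack([np.c_[x[0]+.0235*np.cos(a),x[1]+.0235*np.sin(a),0*a+z] for z in(.003,.033)])
        p=(proj(c,P)-[u-18,v-18]+.5)*10; h=cv2.convexHull(p.astype(np.float32)); cv2.fillConvexPoly(m,h.astype(np.int32),1)
        M=cv2.moments(m,True); return np.array([M["m10"],M["m01"]])/M["m00"]/10-.5+[u-18,v-18], m.sum()/100
    q=least_squares(lambda x:sil(x)[0]-cc,[.469,.227],diff_step=.01); print(q.x,sil(q.x),w.sum())
E
```

```text
[ 0.53576547 -0.27629759  0.1176989 ] [ 0.03685074 -0.06495314  0.0910263   0.02111181]
0.114 [array([ 0.5364, -0.2771]), array([ 0.5331, -0.2837])]
0.116 [array([ 0.536 , -0.2766]), array([ 0.5346, -0.2798])]
0.118 [array([ 0.5355, -0.2761]), array([ 0.5362, -0.276 ])]
top blue bg 54.0
[0.46992505 0.22856125] (array([152.67949095, 225.33422877]), np.float64(333.17)) 306.8457711442786
scene blue bg 99.0
[0.46138837 0.21901384] (array([333.95801153, 258.71117471]), np.float64(468.2)) 311.3076923076923
```

```bash
python3 -m crank '{"slide":[[-0.0033,-0.0022,0.02],[-0.0033,-0.0022,0.045],[-0.0033,-0.0022,0.065],[-0.0033,-0.0022,0.065],[-0.0033,-0.0022,0.065],[-0.0033,-0.0022,0.065]],"spin":[0,0,0,0,0,0],"fingers":[0.9,0.9,0.9,0.9,0.9,0.9]}'
python3 - <<'E'
from h import *
o=arm.get_obs();print(o['eef_pos'],o['tcp_rot'],o['force'])
s=imaging.get_image("scene"); d=imaging.get_image("top")
a=np.linspace(0,2*np.pi,60)
def circle(x,y,z,r): return np.c_[x+r*np.cos(a),y+r*np.sin(a),0*a+z]
u,v,r,k=207,142,30,10
c=cv2.resize(s["img"][v-r:v+r,u-r:u+r,::-1],None,fx=k,fy=k,interpolation=cv2.INTER_CUBIC)
p=o['eef_pos']
for X,col in[(circle(p[0],p[1],p[2]+.0093+.015,.0235),(255,0,0)),(circle(p[0],p[1],p[2]+.0093-.015,.0235),(0,200,0)),(circle(.5358,-.2763,.104,.0195),(255,0,255))]:
    cv2.polylines(c,[((proj(s,X)-[u-r,v-r]+.5)*k).astype(np.int32)],True,col,1)
cv2.imwrite("pics/o2.png",c)
E
```

```text
time_s: 7.3
eef_pos: [0.5365, -0.2784, 0.1451]
tcp_rot: [3.14, 0.001, 1.576]
force: [-0.3, 0.2, -1.2]
gripper_width: 0.0458
[ 0.53654773 -0.27836484  0.14507312] [3.13974515e+00 7.17781350e-04 1.57576794e+00] [-0.25552512  0.20565208 -1.22368177]
```

View pics/o2.png

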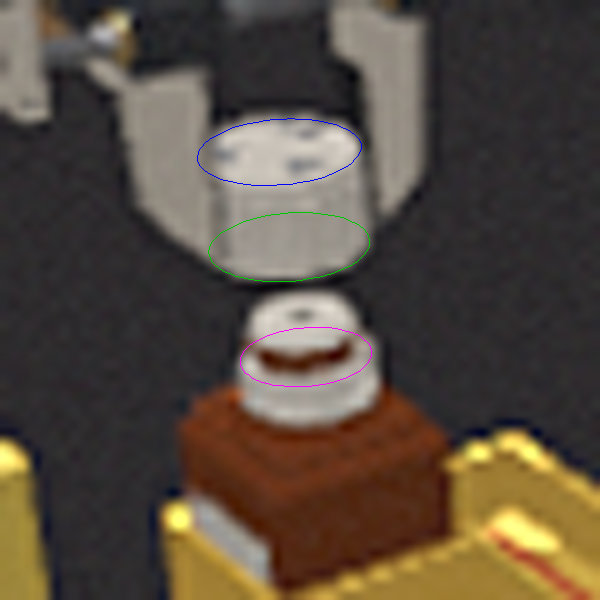

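```bash
python3 - <<'E'
from h import *
A=[];P=[]
for i in range(6):
    s=imaging.get_image("scene"); A.append(s["img"].astype(float).mean(2)); o=arm.get_obs(); P.append(np.r_[o['eef_pos'],o['force']])
print(np.array(P).round(4)); g=np.mean(A,0)
s0=cv2.imread("pics/scene0.png").astype(float).mean(2)
# edges of collar/neck along image rows
for row in range(142,156):
    r=g[row,190:228]; hi=np.percentile(r[8:25],60); th=(hi+42)/2 if row<151 else None
    if th is None: continue
    x=np.arange(190,228); on=np.where(r>th)[0]
    if len(on)==0: continue
    i,j=on[0],on[-1]
    L=x[i]-(r[i]-th)/(r[i]-r[i-1]); R=x[j]+(r[j]-th)/(r[j]-r[j+1]); print(row,round(L,2),round(R,2),"mid",round((L+R)/2,2),"w",round(R-L,2))
for z in (.118,.112,.106,.100,.094): print(z,proj(s,np.array([.5358,-.2763,z])).round(2))
E
```

```text
[[ 0.5363 -0.2784  0.1448 -0.4075  0.0888  0.7009]
 [ 0.5361 -0.2783  0.1446 -0.8033  0.4591 -0.5172]
 [ 0.536  -0.2783  0.1445 -0.2171 -0.0251 -0.0839]
 [ 0.5359 -0.2783  0.1443  0.4431  0.2056 -0.8185]
 [ 0.5358 -0.2783  0.1441  0.226   0.5545 -0.5023]
 [ 0.5357 -0.2783  0.144  -0.1402 -0.1352 -0.6614]]
142 202.42 211.4 mid 206.91 w 8.99
143 201.58 212.11 mid 206.84 w 10.53
144 201.46 212.26 mid 206.86 w 10.79
145 201.4 212.57 mid 206.98 w 11.17
146 201.68 214.0 mid 207.84 w 12.32
147 200.3 214.54 mid 207.42 w 14.23
148 199.88 214.59 mid 207.23 w 14.71
149 200.27 214.4 mid 207.33 w 14.13
150 200.34 214.46 mid 207.4 w 14.12
0.118 [206.67 142.93]
0.112 [206.86 144.76]
0.106 [207.05 146.57]
0.1 [207.24 148.37]
0.094 [207.43 150.16]
```

```bash
python3 -m crank '{"slide":[[0.0015,0,0.005],[0.0015,0,0.01],[0.0015,0,0.012],[0.0015,0,0.012],[0.0015,0,0.012]],"spin":[0,0,0,0,0],"fingers":[0.9,0.9,0.9,0.9,0.9]}'
python3 - <<'E'
from h import *
o=arm.get_obs();print(o['eef_pos'],o['tcp_rot'],o['force'])
g=[imaging.get_image("scene") for i in range(4)]; s=g[0]; im=np.mean([x["img"].astype(float) for x in g],0)
u,v,r,k=207,142,26,11
c=cv2.resize(im[v-r:v+r,u-r:u+r,::-1].astype(np.uint8),None,fx=k,fy=k,interpolation=cv2.INTER_CUBIC)
cv2.imwrite("pics/o3.png",c)
gr=im.mean(2); print(gr[136:144,194:222].astype(int))
p=arm.get_obs()['eef_pos'];print(p)
for dz in(.0243,.0093,-.0057):print(proj(s,p+[0,0,dz]))
E
```

```text
time_s: 8.2
eef_pos: [0.5356, -0.2767, 0.1316]
tcp_rot: [-3.141, -0.0, 1.576]
force: [0.1, -0.2, 0.5]
gripper_width: 0.0463
[ 0.53564914 -0.27668618  0.13160893] [-3.14141755e+00 -1.03920280e-04  1.57572825e+00] [ 0.07433063 -0.17910177  0.47356269]
[[136 138 138 139 142 114 125 156 148 153 157 154 157 150 154 157 145 144
  144 145 104  96 146 115  51  38  42  42]
 [140 140 140 138 141 113 119 150 143 156 163 160 157 149 149 148 141 146
  143 143 107  75 107  71  34  42  44  44]
 [127 143 142 140 141 114 118 153 149 152 149 147 150 146 149 146 144 146
  144 145 116  56  46  35  43  45  43  44]
 [ 79 125 141 143 143 112 119 152 149 150 148 151 153 147 149 145 144 146
  144 148 124  50  39  43  43  42  45  43]
 [ 34  60 113 140 145 117 120 149 148 150 145 151 152 148 149 143 147 148
  145 146 117  48  41  42  44  44  44  46]
 [ 42  36  44  86 126 119 125 146 149 150 148 153 151 147 149 144 147 149
  145 122  71  37  42  45  45  43  44  44]
 [ 45  42  40  33  61 105 124 140 153 151 146 148 147 147 147 143 151 152
  122  64  35  42  43  44  46  45  45  45]
 [ 45  41  43  40  36  47  94 133 158 164 158 157 155 156 160 165 177 166
  105  26  37  41  44  45  45  44  44  44]]
[ 0.53578351 -0.27671808  0.1319076 ]
[205.36853838 131.00209514]
[205.86450407 135.72017807]
[206.35285507 140.36582312]
```

View pics/o3.png

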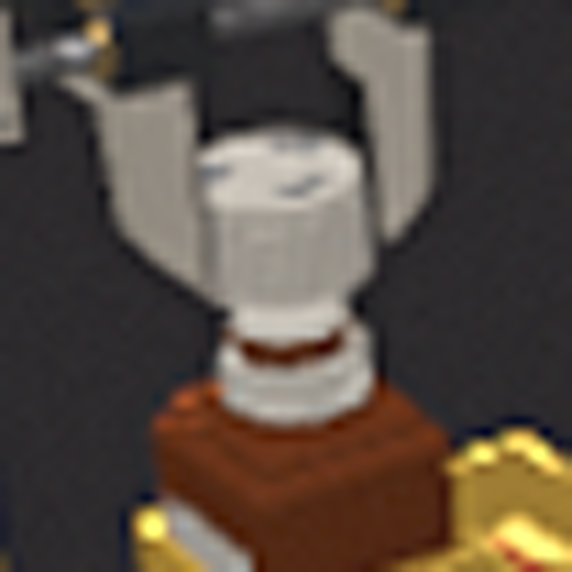

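```bash
python3 -m crank '{"slide":[[0,0,0.002],[0,0,0.004],[0,0,0.006],[0,0,0.008],[0,0,0.009],[0,0,0.009]],"spin":[0,0,0,0,0,0],"fingers":[0.9,0.9,0.9,0.9,0.9,0.9]}'
python3 -m crank '{"slide":[[0,0,0.001],[0,0,0.002],[0,0,0.003],[0,0,0.004],[0,0,0.005],[0,0,0.005]],"spin":[0,0,0,0,0,0],"fingers":[0.9,0.9,0.9,0.9,0.9,0.9]}'
```

```text
time_s: 9.0
eef_pos: [0.5355, -0.2767, 0.1225]
tcp_rot: [-3.141, -0.0, 1.576]
force: [0.4, -0.0, -0.5]
gripper_width: 0.046
time_s: 9.6
eef_pos: [0.5355, -0.2767, 0.1176]
tcp_rot: [-3.141, -0.0, 1.576]
force: [0.1, -0.0, -0.3]
gripper_width: 0.0459
```

```bash
python3 -m crank '{"slide":[[0,0,0.001],[0,0,0.002],[0,0,0.003],[0,0,0.003]],"spin":[0,0,0,0],"fingers":[0.9,0.9,0.9,0.9]}'
python3 -m crank '{"slide":[[0,0,0.0005],[0,0,0.001],[0,0,0.0015],[0,0,0.0015]],"spin":[0,0,0,0],"fingers":[0.9,0.9,0.9,0.9]}'
```

```text
time_s: 10.0
eef_pos: [0.5355, -0.2767, 0.1145]
tcp_rot: [-3.141, -0.0, 1.576]
force: [0.3, 0.3, -0.7]
gripper_width: 0.046
time_s: 10.4
eef_pos: [0.5356, -0.2767, 0.1132]
tcp_rot: [-3.142, -0.0, 1.576]
force: [-0.7, -0.3, -0.7]
gripper_width: 0.0457
```

```bash
python3 -m crank '{"slide":[[0,0,0.0005],[0,0,0.001],[0,0,0.001]],"spin":[0,0,0],"fingers":[0.9,0.9,0.9]}'
python3 -m crank '{"slide":[[0,0,0.0005],[0,0,0.001],[0,0,0.001]],"spin":[0,0,0],"fingers":[0.9,0.9,0.9]}'
```

```text
time_s: 10.7
eef_pos: [0.5356, -0.2767, 0.1122]
tcp_rot: [-3.141, -0.0, 1.576]
force: [0.3, -0.6, -1.1]
gripper_width: 0.046
time_s: 11.0
eef_pos: [0.5356, -0.2767, 0.1112]
tcp_rot: [-3.142, 0.0, 1.576]
force: [1.1, 0.4, -0.7]
gripper_width: 0.046
```

```bash
python3 -m crank '{"slide":[[0,0,0.0005],[0,0,0.0005],[0,0,0.0005]],"spin":[0,0,0],"fingers":[0.9,0.9,0.9]}'
python3 -m crank '{"slide":[[0,0,0.0005],[0,0,0.0005],[0,0,0.0005]],"spin":[0,0,0],"fingers":[0.9,0.9,0.9]}'
```

```text
time_s: 11.3
eef_pos: [0.5357, -0.2767, 0.1107]
tcp_rot: [3.142, 0.0, 1.576]
force: [0.3, 0.4, -0.8]
gripper_width: 0.0458
time_s: 11.6
eef_pos: [0.5356, -0.2767, 0.1102]
tcp_rot: [-3.142, 0.0, 1.576]
force: [-0.7, -0.3, -0.5]
gripper_width: 0.0458
```

```bash
python3 -m crank '{"slide":[[0,0,0.0005],[0,0,0.0005],[0,0,0.0005]],"spin":[0,0,0],"fingers":[0.9,0.9,0.9]}'
```

```text
time_s: 11.9
eef_pos: [0.5357, -0.2767, 0.1098]
tcp_rot: [3.141, 0.0, 1.576]
force: [0.3, 0.2, 0.5]
gripper_width: 0.046
```

```bash
python3 -m crank '{"slide":[[0,0,0.0005],[0,0,0.0005],[0,0,0.0005]],"spin":[0,0,0],"fingers":[0.9,0.9,0.9]}'
```

```text
time_s: 12.2
eef_pos: [0.5358, -0.2767, 0.1097]
tcp_rot: [3.141, 0.0, 1.576]
force: [-0.6, 1.0, 4.5]
gripper_width: 0.0463
```

```bash
python3 -m crank '{"slide":[[0,0,0.0005],[0,0,0.0005],[0,0,0.0005]],"spin":[0,0,0],"fingers":[0.9,0.9,0.9]}'
```

```text
time_s: 12.5
eef_pos: [0.5358, -0.2768, 0.1096]
tcp_rot: [3.141, 0.001, 1.576]
force: [-2.9, 0.6, 9.6]
gripper_width: 0.0462
```

Solid contact at TCP z=0.1097 puts the cap centre at 0.119, i.e. bottle underside 0.004 + 0.115. The lugs are on the catches. I'll ease to about 4 N and turn.

```bash
python3 -m crank '{"slide":[[0,0,-0.0005],[0,0,-0.0005],[0,0,-0.0005],[0,0,-0.0005]],"spin":[0,0.05,0.1,0.1],"fingers":[0.9,0.9,0.9,0.9]}'; python3 -c "
from h import *
o=arm.get_obs();print(o['eef_pos'].round(4),o['force'].round(2),o['torque'].round(3),o['tcp_rot'].round(3),o['joints'].round(2))"
```

```text
time_s: 12.9
eef_pos: [0.5362, -0.2769, 0.1097]
tcp_rot: [3.14, 0.001, 1.475]
force: [0.3, -0.2, 5.0]
gripper_width: 0.0459
[ 0.5362 -0.2769  0.1097] [ 0.29 -0.17  4.98] [-0.027 -0.077 -0.054] [3.140e+00 1.000e-03 1.475e+00] [ 0.69  0.56 -0.44  1.73  0.29  0.91  0.03]
```

```bash
python3 -m crank '{"slide":[[0,0,0],[0,0,0],[0,0,0]],"spin":[0.05,0.1,0.1],"fingers":[0.9,0.9,0.9]}'
```

```text
time_s: 13.2
eef_pos: [0.5362, -0.2769, 0.1097]
tcp_rot: [3.14, 0.0, 1.376]
force: [0.2, -0.1, 5.8]
gripper_width: 0.0457
```

```bash
python3 -m crank '{"slide":[[0,0,0],[0,0,0],[0,0,0]],"spin":[0.05,0.1,0.1],"fingers":[0.9,0.9,0.9]}'
```

```text
time_s: 13.5
eef_pos: [0.5362, -0.2769, 0.1097]
tcp_rot: [3.14, 0.0, 1.277]
force: [-0.5, -0.0, 5.7]
gripper_width: 0.046
```

```bash
python3 -m crank '{"slide":[[0,0,0],[0,0,0],[0,0,0]],"spin":[0.05,0.1,0.1],"fingers":[0.9,0.9,0.9]}'
```

```text
time_s: 13.8
eef_pos: [0.5362, -0.2769, 0.1097]
tcp_rot: [3.14, 0.0, 1.177]
force: [0.2, 0.4, 5.0]
gripper_width: 0.0457
```

```bash
python3 -m crank '{"slide":[[0,0,0],[0,0,0],[0,0,0]],"spin":[0.05,0.1,0.1],"fingers":[0.9,0.9,0.9]}'
```

```text
time_s: 14.1
eef_pos: [0.5362, -0.2769, 0.1096]
tcp_rot: [3.14, 0.0, 1.077]
force: [0.9, -0.2, 5.6]
gripper_width: 0.046
```

```bash
python3 -m crank '{"slide":[[0,0,0],[0,0,0],[0,0,0]],"spin":[0.05,0.1,0.1],"fingers":[0.9,0.9,0.9]}'
```

```text
time_s: 14.4
eef_pos: [0.5361, -0.2768, 0.1096]
tcp_rot: [3.141, -0.0, 0.977]
force: [1.0, -0.5, 5.3]
gripper_width: 0.0462
```

```bash
python3 -m crank '{"slide":[[0,0,0],[0,0,0],[0,0,0]],"spin":[0.05,0.1,0.1],"fingers":[0.9,0.9,0.9]}'
```

```text
time_s: 14.7
eef_pos: [0.5359, -0.2768, 0.1093]
tcp_rot: [3.141, 0.0, 0.878]
force: [-0.3, -0.1, 4.9]
gripper_width: 0.0459
```

```bash
python3 -m crank '{"slide":[[0,0,0],[0,0,0],[0,0,0]],"spin":[0.03,0.05,0.05],"fingers":[0.9,0.9,0.9]}'; python3 -c "
from h import *
o=arm.get_obs();print(o['eef_pos'].round(4),o['force'].round(2),o['torque'].round(3),o['tcp_rot'].round(3),o['joints'].round(2))"
```

```text
time_s: 15.0
eef_pos: [0.5357, -0.2767, 0.1091]
tcp_rot: [3.142, -0.0, 0.826]
force: [1.2, -0.7, 1.9]
gripper_width: 0.0457
[ 0.5357 -0.2767  0.1091] [ 1.18 -0.73  1.91] [-0.141 -0.399  0.035] [ 3.142 -0.     0.826] [ 0.58  0.54 -0.28  1.74  0.18  0.89 -0.52]
```

Force fell to 1.9 N and z is sinking, so the lugs are dropping in. I'll press gently without turning to confirm.

```bash
python3 -m crank '{"slide":[[0,0,0.0003],[0,0,0.0006],[0,0,0.0006]],"spin":[0.03,0.03,0.03],"fingers":[0.9,0.9,0.9]}'; python3 -c "
from h import *
o=arm.get_obs();print(o['eef_pos'].round(4),o['force'].round(2),o['torque'].round(3),o['tcp_rot'].round(3))"
```

```text
time_s: 15.3
eef_pos: [0.5352, -0.277, 0.1082]
tcp_rot: [-3.141, 0.001, 0.796]
force: [1.0, -1.8, 0.1]
gripper_width: 0.0458
[ 0.5352 -0.277   0.1082] [ 1.04 -1.8   0.12] [-0.423 -0.253 -0.041] [-3.141e+00  1.000e-03  7.960e-01]
```

```bash
python3 -m crank '{"slide":[[0,0,0.0005],[0,0,0.001],[0,0,0.0015],[0,0,0.002],[0,0,0.0025],[0,0,0.0025]],"spin":[0,0,0,0,0,0],"fingers":[0.9,0.9,0.9,0.9,0.9,0.9]}'; python3 -c "
from h import *
o=arm.get_obs();print(o['eef_pos'].round(4),o['force'].round(2),o['torque'].round(3),o['tcp_rot'].round(3))"
```

```text
time_s: 15.9
eef_pos: [0.5354, -0.277, 0.1062]
tcp_rot: [3.142, 0.0, 0.795]
force: [-2.5, -2.6, 4.8]
gripper_width: 0.046
[ 0.5354 -0.277   0.1062] [-2.53 -2.63  4.76] [-0.617  0.495 -0.024] [3.142 0.    0.795]
```

```bash
python3 -m crank '{"slide":[[-0.0003,0,0.0007],[-0.0003,0,0.0014],[-0.0003,0,0.0021],[-0.0003,0,0.0028],[-0.0003,0,0.003],[-0.0003,0,0.003]],"spin":[0,0,0,0,0,0],"fingers":[0.9,0.9,0.9,0.9,0.9,0.9]}'; python3 -c "
from h import *
o=arm.get_obs();print(o['eef_pos'].round(4),o['force'].round(2),o['torque'].round(3),o['tcp_rot'].round(3))"
```

```text
time_s: 16.5
eef_pos: [0.5354, -0.277, 0.1036]
tcp_rot: [3.141, 0.0, 0.796]
force: [-3.2, -2.1, 7.6]
gripper_width: 0.0455
[ 0.5354 -0.277   0.1036] [-3.19 -2.12  7.59] [-0.437  0.673 -0.017] [3.141 0.    0.796]
```

```bash
python3 -m crank '{"slide":[[-0.0003,0,0.0006],[-0.0003,0,0.0012],[-0.0003,0,0.0018],[-0.0003,0,0.0018],[-0.0003,0,0.0018]],"spin":[0,0,0,0,0],"fingers":[0.9,0.9,0.9,0.9,0.9]}'; python3 -c "
from h import *
o=arm.get_obs();print(o['eef_pos'].round(4),o['force'].round(2),o['torque'].round(3),o['tcp_rot'].round(3))"
```

```text
time_s: 17.0
eef_pos: [0.5354, -0.277, 0.102]
tcp_rot: [3.141, -0.0, 0.796]
force: [-3.4, -2.1, 10.7]
gripper_width: 0.0459
[ 0.5354 -0.277   0.102 ] [-3.44 -2.07 10.69] [-0.276  0.72  -0.046] [ 3.141 -0.     0.796]
```

```bash
python3 -m crank '{"slide":[[0,0,0.0006],[0,0,0.0006],[0,0,0.0006]],"spin":[0,0,0],"fingers":[0.9,0.9,0.9]}';  python3 -m crank '{"slide":[[0,0,0],[0,0,0],[0,0,0],[0,0,0]],"spin":[0.05,0.1,0.15,0.15],"fingers":[0.9,0.9,0.9,0.9]}'; python3 -c "
from h import *
o=arm.get_obs();print(o['eef_pos'].round(4),o['force'].round(2),o['torque'].round(3),o['tcp_rot'].round(3))"
```

```text
time_s: 17.3
eef_pos: [0.5354, -0.277, 0.1015]
tcp_rot: [3.141, -0.0, 0.796]
force: [-3.7, -0.5, 11.2]
gripper_width: 0.0457
time_s: 17.7
eef_pos: [0.5363, -0.2771, 0.1018]
tcp_rot: [3.14, -0.001, 0.644]
force: [-1.8, -0.9, 10.1]
gripper_width: 0.0458
[ 0.5363 -0.2771  0.1018] [-1.77 -0.92 10.15] [-0.254  0.309 -0.105] [ 3.14e+00 -1.00e-03  6.44e-01]
```

```bash
python3 -m crank '{"slide":[[0,0,0.0003],[0,0,0.0003],[0,0,0.0003]],"spin":[0.05,0.1,0.1],"fingers":[0.9,0.9,0.9]}'; python3 -c "
from h import *
o=arm.get_obs();print(o['eef_pos'].round(4),o['force'].round(2),o['torque'].round(3),o['tcp_rot'].round(3))"
```

```text
time_s: 18.0
eef_pos: [0.5365, -0.2772, 0.1016]
tcp_rot: [3.14, -0.002, 0.544]
force: [-1.1, -1.4, 10.2]
gripper_width: 0.0463
[ 0.5365 -0.2772  0.1016] [-1.05 -1.45 10.19] [-0.292  0.21  -0.082] [ 3.14e+00 -2.00e-03  5.44e-01]
```

```bash
python3 -m crank '{"slide":[[0,0,0],[0,0,0],[0,0,0]],"spin":[0.05,0.1,0.1],"fingers":[0.9,0.9,0.9]}'; python3 -c "
from h import *
o=arm.get_obs();print(o['eef_pos'].round(4),o['force'].round(2),o['torque'].round(3),o['tcp_rot'].round(3))"
```

```text
time_s: 18.3
eef_pos: [0.5366, -0.2774, 0.1016]
tcp_rot: [3.139, -0.002, 0.444]
force: [-0.3, -3.0, 10.3]
gripper_width: 0.0461
[ 0.5366 -0.2774  0.1016] [-0.32 -3.01 10.3 ] [-0.491  0.215 -0.06 ] [ 3.139e+00 -2.000e-03  4.440e-01]
```

```bash
python3 -m crank '{"slide":[[0,0,0],[0,0,0],[0,0,0]],"spin":[0.05,0.1,0.1],"fingers":[0.9,0.9,0.9]}'; python3 -c "
from h import *
o=arm.get_obs();print(o['eef_pos'].round(4),o['force'].round(2),o['torque'].round(3),o['tcp_rot'].round(3))"
```

```text
time_s: 18.6
eef_pos: [0.5366, -0.2775, 0.1017]
tcp_rot: [3.139, -0.002, 0.344]
force: [-0.3, -2.6, 10.9]
gripper_width: 0.0459
[ 0.5366 -0.2775  0.1017] [-0.35 -2.65 10.89] [-0.464  0.149 -0.056] [ 3.139e+00 -2.000e-03  3.440e-01]
```

```bash
python3 -m crank '{"slide":[[0,0,0],[0,0,0],[0,0,0]],"spin":[0.05,0.1,0.1],"fingers":[0.9,0.9,0.9]}'; python3 -c "
from h import *
o=arm.get_obs();print(o['eef_pos'].round(4),o['force'].round(2),o['torque'].round(3),o['tcp_rot'].round(3))
d=imaging.get_image('scene'); crop(d,207,142,26,'pics/p5.png',11)"
```

```text
time_s: 18.9
eef_pos: [0.5366, -0.2776, 0.1017]
tcp_rot: [3.14, -0.003, 0.244]
force: [-0.6, -2.1, 10.4]
gripper_width: 0.0461
[ 0.5366 -0.2776  0.1017] [-0.57 -2.13 10.41] [-0.435  0.214 -0.046] [ 3.14e+00 -3.00e-03  2.44e-01]
```

View pics/p5.png

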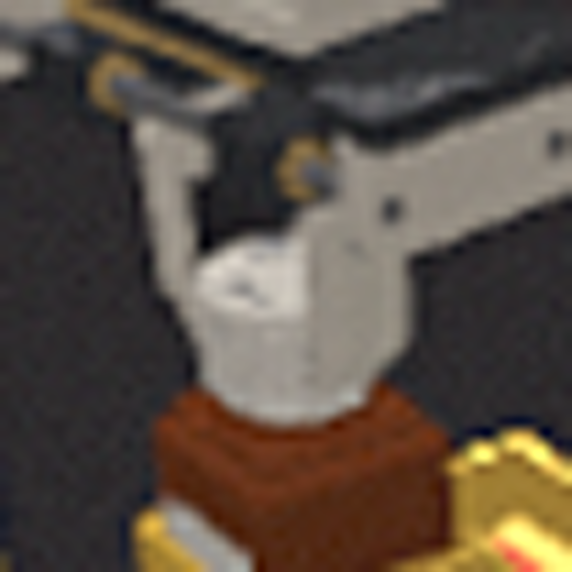

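The picture shows the cap level and down over the collar at (290,330). It has turned about 32° while pressed. I'll keep turning and watch for the stop.

```bash
python3 -m crank '{"slide":[[0,0,0],[0,0,0],[0,0,0]],"spin":[0.05,0.1,0.1],"fingers":[0.9,0.9,0.9]}'; python3 -c "
from h import *
o=arm.get_obs();print(o['eef_pos'].round(4),o['force'].round(2),o['torque'].round(3),o['tcp_rot'].round(3))"
```

```text
time_s: 19.25
eef_pos: [0.5366, -0.2776, 0.1017]
tcp_rot: [3.14, -0.003, 0.144]
force: [-0.7, -1.6, 10.7]
gripper_width: 0.046
[ 0.5366 -0.2776  0.1017] [-0.73 -1.64 10.74] [-0.473  0.259 -0.032] [ 3.14e+00 -3.00e-03  1.44e-01]
```

```bash
python3 -m crank '{"slide":[[0,0,0],[0,0,0],[0,0,0]],"spin":[0.025,0.05,0.05],"fingers":[0.9,0.9,0.9]}'; python3 -c "
from h import *
o=arm.get_obs();print(o['eef_pos'].round(4),o['force'].round(2),o['torque'].round(3),o['tcp_rot'].round(3))"
```

```text
time_s: 19.55
eef_pos: [0.5367, -0.2776, 0.1017]
tcp_rot: [3.14, -0.003, 0.095]
force: [-0.1, -2.0, 9.7]
gripper_width: 0.0457
[ 0.5367 -0.2776  0.1017] [-0.07 -2.02  9.73] [-0.448  0.208  0.029] [ 3.14e+00 -3.00e-03  9.50e-02]
```

```bash
python3 -m crank '{"slide":[[0,0,0],[0,0,0],[0,0,0]],"spin":[0.02,0.04,0.04],"fingers":[0.9,0.9,0.9]}'; python3 -c "
from h import *
o=arm.get_obs();print(o['eef_pos'].round(4),o['force'].round(2),o['torque'].round(3),o['tcp_rot'].round(3))"
```

```text
time_s: 19.85
eef_pos: [0.5366, -0.2779, 0.1017]
tcp_rot: [3.14, -0.003, 0.055]
force: [-0.6, -2.6, 11.1]
gripper_width: 0.046
[ 0.5366 -0.2779  0.1017] [-0.64 -2.56 11.06] [-0.663  0.258  0.234] [ 3.14e+00 -3.00e-03  5.50e-02]
```

```bash
python3 -m crank '{"slide":[[0,0,0],[0,0,0],[0,0,0]],"spin":[0.02,0.02,0.02],"fingers":[0.9,0.9,0.9]}'; python3 -c "
from h import *
o=arm.get_obs();print(o['eef_pos'].round(4),o['force'].round(2),o['torque'].round(3),o['tcp_rot'].round(3))"
```

```text
time_s: 20.15
eef_pos: [0.5365, -0.2781, 0.1017]
tcp_rot: [3.14, -0.003, 0.036]
force: [-0.6, -4.6, 11.0]
gripper_width: 0.0461
[ 0.5365 -0.2781  0.1017] [-0.59 -4.59 11.03] [-0.782  0.249  0.282] [ 3.14e+00 -3.00e-03  3.60e-02]
```

Torque rises and y shifts, so this is the stop. I'll ease the twist slightly and let the cap up to the locked height, still gripped.

```bash
python3 -m crank '{"slide":[[0,0,-0.0005],[0,0,-0.001],[0,0,-0.0015],[0,0,-0.002],[0,0,-0.0025],[0,0,-0.003],[0,0,-0.003]],"spin":[-0.02,-0.02,-0.02,-0.02,-0.02,-0.02,-0.02],"fingers":[0.9,0.9,0.9,0.9,0.9,0.9,0.9]}'; python3 -c "
from h import *
o=arm.get_obs();print(o['eef_pos'].round(4),o['force'].round(2),o['torque'].round(3),o['tcp_rot'].round(3))"
```

```text
time_s: 20.85
eef_pos: [0.5362, -0.2779, 0.104]
tcp_rot: [3.14, -0.002, 0.056]
force: [1.0, -4.9, 4.8]
gripper_width: 0.0462
[ 0.5362 -0.2779  0.104 ] [ 0.95 -4.91  4.84] [-1.114 -0.315  0.131] [ 3.14e+00 -2.00e-03  5.60e-02]
```

```bash
python3 -m crank '{"slide":[[0,0,-0.0004],[0,0,-0.0008],[0,0,-0.0008]],"spin":[0,0,0],"fingers":[0.9,0.9,0.9]}'; python3 -c "
from h import *
o=arm.get_obs();print(o['eef_pos'].round(4),o['force'].round(2),o['torque'].round(3),o['tcp_rot'].round(3))"
```

```text
time_s: 21.15
eef_pos: [0.5361, -0.2779, 0.1043]
tcp_rot: [3.14, -0.002, 0.056]
force: [2.6, -5.5, 1.8]
gripper_width: 0.0458
[ 0.5361 -0.2779  0.1043] [ 2.59 -5.47  1.8 ] [-1.238 -0.54   0.165] [ 3.14e+00 -2.00e-03  5.60e-02]
```

```bash
python3 -m crank '{"slide":[[-0.0002,0.0004,-0.0002],[-0.0002,0.0004,-0.0002],[-0.0002,0.0004,-0.0002],[-0.0002,0.0004,-0.0002],[-0.0002,0.0004,-0.0002],[-0.0002,0.0004,-0.0002]],"spin":[0,0,0,0,0,0],"fingers":[0.9,0.4,0.2,0.1,0.1,0.1]}'; python3 -c "
from h import *
o=arm.get_obs();print(o['eef_pos'].round(4),o['force'].round(2),o['torque'].round(3),o['tcp_rot'].round(3))"
```

```text
time_s: 21.75
eef_pos: [0.5349, -0.2772, 0.1043]
tcp_rot: [-3.141, 0.0, 0.056]
force: [-0.7, -0.1, 0.8]
gripper_width: 0.0801
[ 0.5349 -0.2772  0.1043] [-0.72 -0.14  0.81] [ 0.002 -0.027  0.01 ] [-3.141  0.     0.056]
```

```bash
python3 -m crank '{"slide":[[0,0,-0.01],[0,0,-0.03],[0,0,-0.06],[0,0,-0.1],[0,0,-0.14],[-0.03,0,-0.16],[-0.07,0,-0.16],[-0.1,0,-0.16]],"spin":[0,0,0,0,0,0,0,0],"fingers":[0.1,0.1,0.1,0.1,0.1,0.1,0.1,0.1]}'; python3 -m crank '{"slide":[[-0.03,0.04,0],[-0.05,0.08,0],[-0.05,0.12,0],[-0.05,0.16,0],[-0.05,0.16,0],[-0.05,0.16,0]],"spin":[0,0,0,0,0,0],"fingers":[0.1,0.1,0.1,0.1,0.1,0.1]}'; python3 - <<'E'
from h import *
d=imaging.get_image("top"); s=imaging.get_image("scene")
cv2.imwrite("pics/e_top.png",d["img"][:,:,::-1])
a=[cv2.resize(im["img"][v-r:v+r,u-r:u+r,::-1],(400,400),interpolation=cv2.INTER_CUBIC) for im,u,v,r in [(d,358,196,30),(s,207,148,30)]]
cv2.imwrite("pics/e1.png",np.hstack(a))
for n,im in(("top",d),("scene",s)):
    C=cloud(im).reshape(-1,3); C=C[im["depth"].ravel()>0]; r=np.hypot(C[:,0]-.5358,C[:,1]+.2763); Q=C[(r<.018)&(C[:,2]>.105)&(C[:,2]<.15)]
    A=np.c_[Q[:,:2]-[.5358,-.2763],np.ones(len(Q))]; print(n,len(Q),np.linalg.lstsq(A,Q[:,2],rcond=None)[0],np.median(Q[:,2]))
    Q=C[(r<.035)&(C[:,2]>.118)&(C[:,2]<.15)]; print((Q.min(0)+Q.max(0))/2,np.ptp(Q,axis=0))
E
```

```text
time_s: 22.55
eef_pos: [0.4336, -0.2834, 0.266]
tcp_rot: [3.14, -0.001, 0.055]
force: [-0.9, -0.3, -0.6]
gripper_width: 0.0827
time_s: 23.15
eef_pos: [0.3939, -0.4462, 0.2647]
tcp_rot: [-3.141, -0.0, 0.054]
force: [0.5, 0.3, 0.3]
gripper_width: 0.0825
top 186 [1.23799083e-02 9.09413103e-05 1.28763552e-01] 0.12862507213829225
[ 0.53715107 -0.27551387  0.12595592] [0.04680885 0.04615184 0.01509929]
scene 50 [-0.01523298 -0.01803669  0.1281527 ] 0.12817198997775608
[ 0.53598881 -0.27482573  0.12418945] [0.04617302 0.04630567 0.0114353 ]
```

View pics/e1.png

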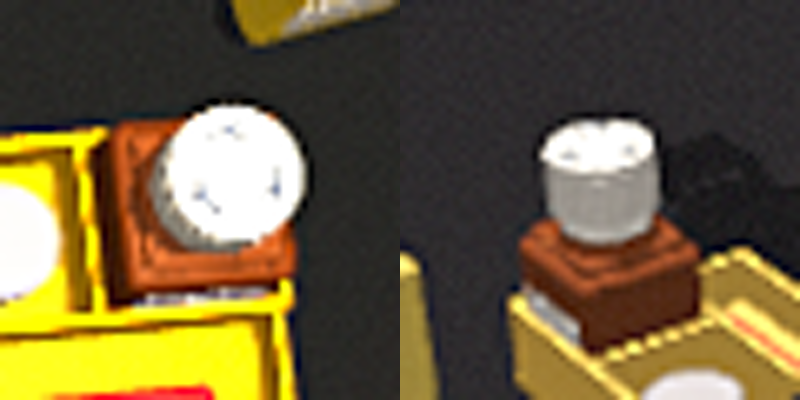

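View pics/e_top.png

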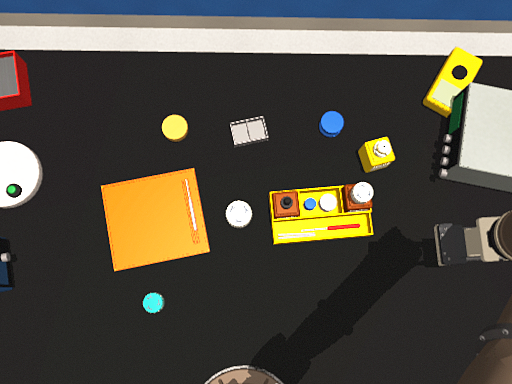

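The cap sits level. Its top is at z≈0.1284, so its centre is about 109.3 mm above the underside (target 109.5; unlocked it would stand near 113). Nothing else has moved, so I'm handing in.

```bash
python3 -c "
from plant import arm
print(arm.close_job())"
```

```text
the job is handed in; nothing more can be done
None
```

I closed the bottle with the white cap from the mat and handed the job in at about 23 s of the 72 s limit. The hand-in gives no verdict.

- **How it went:** I set the cap level on the neck and turned it about 43° under roughly 5 N until its lugs dropped into the gaps. I then pressed it with about 11 N and turned it another 43° or so clockwise to the stop. I eased it up until it was held at the locked height, then let go and backed away.
- **Height and tilt:** The two cameras put the cap's top at z = 0.1282 and 0.1286. That makes its centre about 109.3 mm above the bottle's underside, against a target of 109.5 mm, with a tilt of about 0.02 rad.
- **Position:** The cap is about 1–1.5 mm off my estimate of the neck's axis, which is within the noise of the measurement.
- **Other objects:** In the last top picture the probe, tin, spool and tray look unmoved, judged by eye. The gripper was clear of everything.
- **What disagreed:**
  - The measured torque during the pressed turn never showed the stated 0.1 N m drag. It read −0.1 to 0 and rose to +0.28 only at the stop.
  - My fit of the neck from the scene camera's depth was 2–3 mm off the other estimates. I used the estimate from both cameras together, and the cap went on without touching the neck.

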